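Test the cloth clamps and put the sound ones away

ROBOT

A 6-joint arm with a two-finger parallel gripper is mounted at the origin on the work surface. World frame = base frame: x ahead of the robot, y to its left, z up, the work surface at z = 0. Lengths are in m, angles in rad, forces in N, time in s.
With the tool pointing down it reaches from about 0.375 to 0.9 m from the base axis. Payload 3.1 kg.
Tool frame: the origin (TCP) lies where the fingers leave the gripper's body, on its centre line; the fingertips stand 73 mm ahead of it and the grasp point (between the pads) lies 54 mm ahead of it; z points along the fingers, y is the line along which they close (so a half turn about z gives the same grasp; the last joint's range is limited). The gripper opens to 85 mm and grips with 20 to 120 N. Pads are 22 mm wide; open, the fingers measure 114 mm over their backs; the gripper's body (76 mm by 85 mm) begins 54 mm behind the grasp point. The pads swing forward as they close: fully open they stand 13 mm farther back than shut.
Start: joints at [-1.482, 0.527, 1.433, -0, 1.181, -0.178], TCP at [0.165, -0.603, 0.304] pointing down, gripper open.
Joint ranges: [-3.08, 3.08], [-0.75, 2.2], [0.22, 2.44], [-1.43, 4.57], [0, 2.65], [-2.85, 2.85]. Speed limits (rad/s): [2.79, 2.79, 3.14, 3.14, 3.14, 3.14].

INTERFACE

Orientations are given as a unit quaternion [x, y, z, w].
In Python, from station import manip gives the robot as it stands.
- The arm moves only by the shell command python3 -m crank 'ROWS' [FORCE]. ROWS is JSON, a list of rows, each an object with "dp": the shift along the tool's x, y, z normalised to -1 to 1, where 1 is 50 cm, a list of three; "delta_rot": the turn, a rotation vector about the tool's x, y, z normalised to -1 to 1, where 1 is 2 pi rad, a list of three; "fingers": the opening, from -1 (shut) to 1 (fully open). A call has 1 to 12 rows; each row shifts and turns the commanded pose from where the row before left it, along the tool's axes as they then stand; what a row does not reach is not made up. A row lasts 1/12 s, in which the tool goes at most 41.7 mm and 7.16 degrees, less where a joint would pass 70% of its speed; a pose out of reach is approached as far as the arm can. A call with a number of a shift or a turn outside -1 to 1 is refused whole. A call with a gripper value outside its range is refused whole. The fingers move at their own pace and stop on an object; FORCE is the grip in N (left out, the last holds). Time passes only in rows, so rows that do not move let the fingers close. It gives the time, the measured TCP pose, the force, the opening and the grip force at its end, in the units of the state.
- manip.sense(): the state, without advancing time (a new reading comes with each control period).
- manip.snapshot(name): name is "scene" or "top" or "wrist"; returns (picture, depth): 400x640x3 uint8, red, green, blue; 400x640 float32, m along the optical axis (not along the pixel's ray), 0 where there is no reading.
- manip.camera_model(name): a dict with "fx", "fy", "cx", "cy" (pixels), "k1" (the pictures are not rectified: a ray, as slopes to the right and down, at radius r is drawn at 1 + k1 r^2 times it, then the intrinsics apply), "origin" and "attitude" of the camera in the world. Camera axes: x right, y up, looking along -z (the intrinsics and any distortion apply to the point x, -y, -z); pixel columns grow to the right and rows downward; lengths in m; the calibration is good to about 2 mm. A picture is of the moment at which its call begins: read the wrist's pose just before it. camera_model takes no time and is no camera call; for the wrist camera it gives the pose at the moment of the call.
- manip.sign_off(): hands the job in; it is judged then, once.
The state is a dict: "t": time; "q": joint angles; "qd": joint speeds; "tau": joint torques, N m; "tcp_pos": TCP position; "tool_rot": TCP orientation; "force": force on the tool from outside, world axes, zero at the start; "ft_torque": the same for the moment, N m; "finger_gap": opening from 0.0 (shut) to 1.0 (fully open); "gripper_force": force on a finger pad.
Only numpy, scipy, OpenCV 4.12 (cv2) and the standard library are available. Lean on these libraries where they do the work, as an engineer would, in place of code of your own. Each camera call takes 0.05 s, during which the arm holds its last target. There are 200 camera calls.

TASK

Check the cutting table's spring cloth clamps before they are put away: working along the row from the robot's left to its right so that none is missed, press each clamp's tongue at the rib half-way along with about 6 N (never over 15 N, which would spoil a sound spring) and see how far it sinks there: a sound one gives about 3 mm, a tired one about 9 mm. Put every sound clamp in the lidded box and shut its lid fully, and put every tired one in the shallow scrap tray; each may be put away at once or after all the tests. Leave the thread cone, the copper cuff and the jar where they are.

Things in the scene. Friction and masses are not known exactly. Their poses are not given: they have to be found in the camera images.
- clamp_1_heel (a point): Steel cloth clamp 1 (all look alike; may be absent): U-shaped, 102 mm long, 28 wide, 34 high, 0.07 to 0.12 kg, lying level, tongue on top. This point: centre of its solid black plastic heel (24 mm long, 28 wide, 34 high), 17 mm over its underside; grip the heel across its 28 mm. x runs from heel to open jaws, y across, z up. The clamp reaches 12 mm behind this point, 90 mm ahead.
- clamp_1_rib (a point): Crest of the raised rib across the middle of clamp 1's sprung steel tongue (22 mm wide, 3 thick), the place to press: 36 mm from the tongue's root at the heel, 48 mm along x from the heel's centre, 34 mm over the clamp's underside at rest. It moves with the tongue. Below the tongue, 24 mm lower, lies the fixed lower jaw, 26 mm wide, 3 thick.
- clamp_1_tongue (a joint): Bending of clamp 1's tongue, rad: 0 at rest, growing as it is pressed down (0.1 lowers the rib by 3.6 mm), stopped at 0.31 by the lower jaw. It springs back when let go.
- clamp_2_heel (a point): Steel cloth clamp 2 (all look alike; may be absent): U-shaped, 102 mm long, 28 wide, 34 high, 0.07 to 0.12 kg, lying level, tongue on top. This point: centre of its solid black plastic heel (24 mm long, 28 wide, 34 high), 17 mm over its underside; grip the heel across its 28 mm. x runs from heel to open jaws, y across, z up. The clamp reaches 12 mm behind this point, 90 mm ahead.
- clamp_2_rib (a point): Crest of the raised rib across the middle of clamp 2's sprung steel tongue (22 mm wide, 3 thick), the place to press: 36 mm from the tongue's root at the heel, 48 mm along x from the heel's centre, 34 mm over the clamp's underside at rest. It moves with the tongue. Below the tongue, 24 mm lower, lies the fixed lower jaw, 26 mm wide, 3 thick.
- clamp_2_tongue (a joint): Bending of clamp 2's tongue, rad: 0 at rest, growing as it is pressed down (0.1 lowers the rib by 3.6 mm), stopped at 0.31 by the lower jaw. It springs back when let go.
- clamp_3_heel (a point): Steel cloth clamp 3 (all look alike; may be absent): U-shaped, 102 mm long, 28 wide, 34 high, 0.07 to 0.12 kg, lying level, tongue on top. This point: centre of its solid black plastic heel (24 mm long, 28 wide, 34 high), 17 mm over its underside; grip the heel across its 28 mm. x runs from heel to open jaws, y across, z up. The clamp reaches 12 mm behind this point, 90 mm ahead.
- clamp_3_rib (a point): Crest of the raised rib across the middle of clamp 3's sprung steel tongue (22 mm wide, 3 thick), the place to press: 36 mm from the tongue's root at the heel, 48 mm along x from the heel's centre, 34 mm over the clamp's underside at rest. It moves with the tongue. Below the tongue, 24 mm lower, lies the fixed lower jaw, 26 mm wide, 3 thick.
- clamp_3_tongue (a joint): Bending of clamp 3's tongue, rad: 0 at rest, growing as it is pressed down (0.1 lowers the rib by 3.6 mm), stopped at 0.31 by the lower jaw. It springs back when let go.
- clamp_4_heel (a point): Steel cloth clamp 4 (all look alike; may be absent): U-shaped, 102 mm long, 28 wide, 34 high, 0.07 to 0.12 kg, lying level, tongue on top. This point: centre of its solid black plastic heel (24 mm long, 28 wide, 34 high), 17 mm over its underside; grip the heel across its 28 mm. x runs from heel to open jaws, y across, z up. The clamp reaches 12 mm behind this point, 90 mm ahead.
- clamp_4_rib (a point): Crest of the raised rib across the middle of clamp 4's sprung steel tongue (22 mm wide, 3 thick), the place to press: 36 mm from the tongue's root at the heel, 48 mm along x from the heel's centre, 34 mm over the clamp's underside at rest. It moves with the tongue. Below the tongue, 24 mm lower, lies the fixed lower jaw, 26 mm wide, 3 thick.
- clamp_4_tongue (a joint): Bending of clamp 4's tongue, rad: 0 at rest, growing as it is pressed down (0.1 lowers the rib by 3.6 mm), stopped at 0.31 by the lower jaw. It springs back when let go.
- clamp_5_heel (a point): Steel cloth clamp 5 (all look alike; may be absent): U-shaped, 102 mm long, 28 wide, 34 high, 0.07 to 0.12 kg, lying level, tongue on top. This point: centre of its solid black plastic heel (24 mm long, 28 wide, 34 high), 17 mm over its underside; grip the heel across its 28 mm. x runs from heel to open jaws, y across, z up. The clamp reaches 12 mm behind this point, 90 mm ahead.
- clamp_5_rib (a point): Crest of the raised rib across the middle of clamp 5's sprung steel tongue (22 mm wide, 3 thick), the place to press: 36 mm from the tongue's root at the heel, 48 mm along x from the heel's centre, 34 mm over the clamp's underside at rest. It moves with the tongue. Below the tongue, 24 mm lower, lies the fixed lower jaw, 26 mm wide, 3 thick.
- clamp_5_tongue (a joint): Bending of clamp 5's tongue, rad: 0 at rest, growing as it is pressed down (0.1 lowers the rib by 3.6 mm), stopped at 0.31 by the lower jaw. It springs back when let go.
- clamp_6_heel (a point): Steel cloth clamp 6 (all look alike; may be absent): U-shaped, 102 mm long, 28 wide, 34 high, 0.07 to 0.12 kg, lying level, tongue on top. This point: centre of its solid black plastic heel (24 mm long, 28 wide, 34 high), 17 mm over its underside; grip the heel across its 28 mm. x runs from heel to open jaws, y across, z up. The clamp reaches 12 mm behind this point, 90 mm ahead.
- clamp_6_rib (a point): Crest of the raised rib across the middle of clamp 6's sprung steel tongue (22 mm wide, 3 thick), the place to press: 36 mm from the tongue's root at the heel, 48 mm along x from the heel's centre, 34 mm over the clamp's underside at rest. It moves with the tongue. Below the tongue, 24 mm lower, lies the fixed lower jaw, 26 mm wide, 3 thick.
- clamp_6_tongue (a joint): Bending of clamp 6's tongue, rad: 0 at rest, growing as it is pressed down (0.1 lowers the rib by 3.6 mm), stopped at 0.31 by the lower jaw. It springs back when let go.
- box: The clamp box: grey plastic box fixed to the table, outside 160 (x) by 220 (y) by 55 mm high, walls and floor 5 mm; origin at the centre of its underside, x towards its hinged far side, z up. It stands to the robot's left or right, up to 0.25 rad askew.
- lid (a joint): Angle of the box's lid, rad: 0 shut flat on the rim, 1.57 upright, at most 1.9. A flat plate 160 by 220 mm, 5 mm thick, with a 12 mm finger lip in front, hinged along the box's far rim (80 mm along box x, 55 mm up). Open, its outer face looks away from the robot. A stiff hinge keeps it where it is left; about 2 N at its front edge moves it.
- tray: The scrap tray: shallow open aluminium tray fixed to the table, outside 160 (x) by 220 (y) by 25 mm high, walls and floor 4 mm; origin at the centre of its underside, z up. It stands on the side opposite the box. A few flat metal snippets on its floor are thin as paper.
- cone: Bystander: a white cone of thread, 60 mm wide at its foot, 98 mm tall; origin at the centre of its underside.
- cuff: Bystander: a copper bracelet cuff, a ring 66 mm across and 28 mm tall; origin at the centre of its underside.
- jar: Bystander: a closed glass jar, 56 mm across, 75 mm tall; origin at the centre of its underside.

How it is judged:
On the way, in this order (a step that is already met when the one before it is completed fails the run):
1. the first clamp from the robot's left is pressed at its mid-span rib with roughly the set force (about 3.5 to 12 N) (((value of joint clamp_1_tongue between 0.048 and 0.17 rad and horizontal distance between the grasp point and clamp_1_rib below 0.018 m) or (value of joint clamp_2_tongue between 0.14 and 0.32 rad and horizontal distance between the grasp point and clamp_2_rib below 0.018 m))), for 0.1 s.
2. the second clamp from the robot's left is pressed at its mid-span rib with roughly the set force (about 3.5 to 12 N) (((value of joint clamp_3_tongue between 0.14 and 0.32 rad and horizontal distance between the grasp point and clamp_3_rib below 0.018 m) or (value of joint clamp_4_tongue between 0.048 and 0.17 rad and horizontal distance between the grasp point and clamp_4_rib below 0.018 m))), for 0.1 s.
3. the third-place clamp from the robot's left is pressed at its mid-span rib with roughly the set force (about 3.5 to 12 N) ((value of joint clamp_5_tongue between 0.048 and 0.17 rad and horizontal distance between the grasp point and clamp_5_rib below 0.018 m)), for 0.1 s.
4. the last-place clamp from the robot's left is pressed at its mid-span rib with roughly the set force (about 3.5 to 12 N) ((value of joint clamp_6_tongue between 0.14 and 0.32 rad and horizontal distance between the grasp point and clamp_6_rib below 0.018 m)), for 0.1 s.
At the end, for the whole second after the job is handed in: Every sound clamp present lies inside the box (its heel's centre and its thumb rib within the box's outline and below its rim), every tired one lies inside the scrap tray (heel's centre and rib within the tray's outline and under 50 mm above its underside), and the lid is shut to within 0.05 rad (x of clamp_1_heel in the frame of box between -0.078 and 0.078 m and y of clamp_1_heel in the frame of box between -0.108 and 0.108 m and z of clamp_1_heel in the frame of box between 0 and 0.055 m and x of clamp_1_rib in the frame of box between -0.078 and 0.078 m and y of clamp_1_rib in the frame of box between -0.108 and 0.108 m and z of clamp_1_rib in the frame of box between 0 and 0.055 m and x of clamp_4_heel in the frame of box between -0.078 and 0.078 m and y of clamp_4_heel in the frame of box between -0.108 and 0.108 m and z of clamp_4_heel in the frame of box between 0 and 0.055 m and x of clamp_4_rib in the frame of box between -0.078 and 0.078 m and y of clamp_4_rib in the frame of box between -0.108 and 0.108 m and z of clamp_4_rib in the frame of box between 0 and 0.055 m and x of clamp_5_heel in the frame of box between -0.078 and 0.078 m and y of clamp_5_heel in the frame of box between -0.108 and 0.108 m and z of clamp_5_heel in the frame of box between 0 and 0.055 m and x of clamp_5_rib in the frame of box between -0.078 and 0.078 m and y of clamp_5_rib in the frame of box between -0.108 and 0.108 m and z of clamp_5_rib in the frame of box between 0 and 0.055 m and x of clamp_2_heel in the frame of tray between -0.078 and 0.078 m and y of clamp_2_heel in the frame of tray between -0.108 and 0.108 m and z of clamp_2_heel in the frame of tray between 0 and 0.05 m and x of clamp_2_rib in the frame of tray between -0.078 and 0.078 m and y of clamp_2_rib in the frame of tray between -0.108 and 0.108 m and z of clamp_2_rib in the frame of tray between 0 and 0.05 m and x of clamp_3_heel in the frame of tray between -0.078 and 0.078 m and y of clamp_3_heel in the frame of tray between -0.108 and 0.108 m and z of clamp_3_heel in the frame of tray between 0 and 0.05 m and x of clamp_3_rib in the frame of tray between -0.078 and 0.078 m and y of clamp_3_rib in the frame of tray between -0.108 and 0.108 m and z of clamp_3_rib in the frame of tray between 0 and 0.05 m and x of clamp_6_heel in the frame of tray between -0.078 and 0.078 m and y of clamp_6_heel in the frame of tray between -0.108 and 0.108 m and z of clamp_6_heel in the frame of tray between 0 and 0.05 m and x of clamp_6_rib in the frame of tray between -0.078 and 0.078 m and y of clamp_6_rib in the frame of tray between -0.108 and 0.108 m and z of clamp_6_rib in the frame of tray between 0 and 0.05 m and value of joint lid below 0.05 rad); the robot touches nothing.
It fails at once if a sound clamp's tongue is pressed down by the gripper with more than about 15 N (7 mm at the rib), which would spoil its spring ((value of joint clamp_1_tongue above 0.21 rad and horizontal distance between the grasp point and clamp_1_rib below 0.03 m) or (value of joint clamp_4_tongue above 0.21 rad and horizontal distance between the grasp point and clamp_4_rib below 0.03 m) or (value of joint clamp_5_tongue above 0.21 rad and horizontal distance between the grasp point and clamp_5_rib below 0.03 m)).
It fails at once if the thread cone, the copper cuff or the jar is moved more than 30 mm (distance of any of cone, cuff, jar from where it was at the start of the episode above 0.03 m).
Of clamp_1, clamp_2 only 1 to 1 are there at a start; the rules pass over those that are not, and their reading is None.
Of clamp_3, clamp_4 only 1 to 1 are there at a start; the rules pass over those that are not, and their reading is None.
Of clamp_5, clamp_6 only 1 to 2 are there at a start; the rules pass over those that are not, and their reading is None.
At some moment in a run one of clamp_1, clamp_2, clamp_3, clamp_4, clamp_5, clamp_6 may be knocked a few centimetres aside while the robot is not near it.
Once in a run the grip may slacken for a moment while it holds something.
It also fails if it takes over 210 s, if anything falls off the work surface, if the arm or the gripper's body presses on something with over 40 N, if the wrist force passes 120 N, or if a joint passes its speed limit or range.

## Working session

There is one attempt and no reset: what is moved stays moved. The work goes in short steps, Python scripts to look and compute and a shell command to move; the robot and the scene stay as the last step left them, time stands still between calls to the robot, and variables do not carry over. Pictures are saved under pics/ and viewed, at most 14 in all, crops included, and the job is handed in when it is done.

```bash
ls; mkdir -p pics
cat > h.py <<'E'
import numpy as np, cv2
from scipy.spatial.transform import Rotation as R
from station import manip
def cam(name):
    c=manip.camera_model(name); a=np.array(c["attitude"],float)
    M=a if a.shape==(3,3) else R.from_quat(a).as_matrix()
    return c,M,np.array(c["origin"])
def cloud(name):
    c,M,o=cam(name); pic,d=manip.snapshot(name)
    K=np.array([[c["fx"],0,c["cx"]],[0,c["fy"],c["cy"]],[0,0,1.]])
    h,w=d.shape; uv=np.stack(np.meshgrid(np.arange(w),np.arange(h)),-1).reshape(-1,1,2).astype(float)
    s=cv2.undistortPoints(uv,K,np.array([c["k1"],0,0,0.])).reshape(h,w,2)
    P=np.stack([s[...,0]*d,-s[...,1]*d,-d],-1)@M.T+o
    P[d==0]=np.nan
    return pic,d,P
def save(n,pic): cv2.imwrite("pics/"+n,pic[...,::-1])
E
python3 - <<'E'
from h import *
for n in("top","scene"):
    p,d,P=cloud(n); save(n+"0.png",p); np.save(n+"P.npy",P); np.save(n+"I.npy",p); c=manip.camera_model(n);print(c)
print(manip.sense())
E
```

```text
pics
{'fx': 480.7639273196898, 'fy': 480.7639273196898, 'cx': 327.3220317734874, 'cy': 204.15690839870433, 'k1': 0.04950841012075537, 'origin': array([0.41521233, 0.00358443, 1.28963264]), 'attitude': array([-0.05092832,  0.06352942,  0.71170743, -0.69774125])}
{'fx': 451.84712840570677, 'fy': 451.84712840570677, 'cx': 323.95803026559764, 'cy': 197.89793767252195, 'k1': -0.11090534043854489, 'origin': array([1.38631573, 0.19513333, 0.68000244]), 'attitude': array([0.27543117, 0.34675859, 0.71245737, 0.54433506])}
{'t': 0.1, 'q': array([-1.48250327e+00,  5.28362370e-01,  1.43378048e+00, -5.42553047e-07,
        1.18140756e+00, -1.78467818e-01]), 'qd': array([ 9.93472108e-05, -3.61443727e-03, -5.30715674e-03,  1.21397193e-03,
       -1.08940079e-03,  3.84202011e-04]), 'tau': array([-5.00323440e-04, -4.43305242e+01, -1.78586072e+01, -2.55766272e-04,
        3.88158645e-03, -6.26285711e-06]), 'tcp_pos': array([ 0.16475737, -0.60236648,  0.30303599]), 'tool_rot': array([ 9.91117521e-01,  1.32985345e-01,  4.38695609e-05, -9.77896262e-04]), 'force': array([-1.10888515,  0.8697258 , -0.47619722]), 'ft_torque': array([ 0.0317317 , -0.00194237,  0.01806285]), 'gripper_force': 0.0, 'finger_gap': 1.0020884199294111}
```

View pics/top0.png

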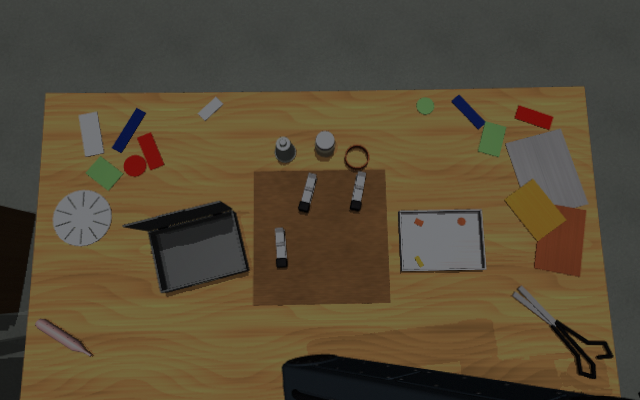

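View pics/scene0.png

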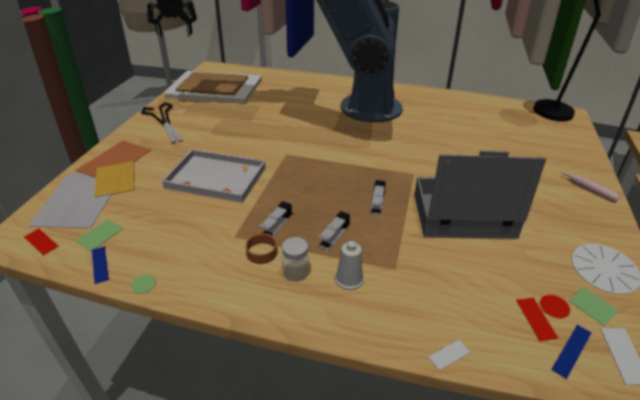

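The top view shows three clamps at about (281,247), (308,192) and (358,191), with their heels toward the robot. The lid of the box at (197,247) stands open. The tray is at (441,240), and the cone, jar and cuff are at (285,148), (325,143) and (357,157). The scene view agrees: three clamps only.

```bash
cat >> h.py <<'E'
def fitclamp(P,pic,cx,cy,rad=0.07):
    # points of clamp near (cx,cy): returns heel xy, heading
    m=np.isfinite(P[...,2])&(P[...,2]>0.022)&(P[...,2]<0.045)&(np.hypot(P[...,0]-cx,P[...,1]-cy)<rad)
    n,lab=cv2.connectedComponents(m.astype(np.uint8)); k=max(range(1,n),key=lambda i:(lab==i).sum())
    m=lab==k; X=P[m][:,:2]; col=pic[m].astype(float).mean(1)
    (c,sz,an)=cv2.minAreaRect(X.astype(np.float32)); 
    a=np.deg2rad(an)
    if sz[0]<sz[1]: a+=np.pi/2
    u=np.array([np.cos(a),np.sin(a)]); t=(X-np.array(c))@u
    if col[t>0.02].mean()<col[t<-0.02].mean(): u=-u
    return np.array(c),sorted(sz),u,np.median(P[m][:,2]),m.sum()
E
python3 - <<'E'
from h import *
P=np.load("topP.npy");I=np.load("topI.npy")
for(u,v)in[(281,247),(308,192),(358,191)]:
    p=P[v,u]; c,sz,uu,z,n=fitclamp(P,I,p[0],p[1])
    print(p.round(3),c.round(3),np.round(sz,3),"yaw",np.degrees(np.arctan2(uu[1],uu[0])).round(1),"heel",(c-uu*.039).round(3),"rib",(c+uu*.009).round(3),z.round(3),n)
for nm,(lo,hi,cx,cy) in {"box":(0.04,0.062,*P[247,197,:2]),"tray":(0.017,0.035,*P[240,441,:2])}.items():
    m=(P[...,2]>lo)&(P[...,2]<hi)&(np.hypot(P[...,0]-cx,P[...,1]-cy)<.17)
    if nm=="box": m&=P[...,0]<cx+.09
    print(nm,(cx,cy),cv2.minAreaRect(P[m][:,:2].astype(np.float32)),m.sum())
m=(P[...,2]>.07)&(P[...,1]>.15)&(P[...,1]<.55)&(P[...,0]>.3)&(P[...,0]<.7)
X=P[m]; print("lid",X.min(0),X.max(0)); i=X[:,2].argmax(); print(X[i])
for y in(.22,.3,.38):
    s=X[abs(X[:,1]-y)<.01]; print(y,s[:,0].min(),s[:,0].max(),s[:,2].min(),s[:,2].max())
for(u,v)in[(285,148),(325,143),(357,157)]: print(P[v,u])
E
```

```text
[0.51  0.102 0.03 ] [0.509 0.103] [0.028 0.102] yaw 1.7 heel [0.47  0.102] rib [0.518 0.103] 0.031 356
[0.655 0.03  0.028] [0.654 0.03 ] [0.028 0.103] yaw -17.5 heel [0.617 0.042] rib [0.662 0.027] 0.031 341
[ 0.655 -0.104  0.03 ] [ 0.656 -0.104] [0.027 0.104] yaw -11.2 heel [ 0.618 -0.096] rib [ 0.665 -0.106] 0.032 338
box (np.float64(0.5156890418013916), np.float64(0.3231968822644951)) ((0.5042070150375366, 0.3130003809928894), (0.1609402894973755, 0.22103747725486755), 13.692939758300781) 859
tray (np.float64(0.5223880645085031), np.float64(-0.32465343785764733)) ((0.5219614505767822, -0.32146960496902466), (0.1596229374408722, 0.22207458317279816), 0.23813603818416595) 526
lid [0.54878282 0.22369792 0.07014027] [0.60947637 0.43867528 0.23177694]
[0.57663657 0.316395   0.23177694]
0.22 0.5969236834308737 0.6094763690145838 0.0735602147649721 0.2210040236140134
0.3 0.5792041821940714 0.5903628470698414 0.07075403707716665 0.2296604609937536
0.38 0.5597099419488498 0.5714357027166115 0.07096675871800517 0.21950253663891717
[0.76035167 0.08600352 0.08681001]
[ 0.77481789 -0.01755748  0.07747013]
[ 0.75735719 -0.10685609 -0.00381954]
```

```bash
cat >> h.py <<'E'
def go(x,y,ztcp,psi):
    """psi deg: world yaw of tool x, tool down. Prints normalised rotation (do first) and shift in the target frame"""
    s=manip.sense(); Rc=R.from_quat(s["tool_rot"]); a=np.radians(psi)
    T=np.array([[np.cos(a),np.sin(a),0],[np.sin(a),-np.cos(a),0],[0,0,-1]])
    rv=(Rc.inv()*R.from_matrix(T)).as_rotvec()/(2*np.pi)
    d=T.T@(np.array([x,y,ztcp])-s["tcp_pos"])
    dn=d/0.5
    print("t",round(s["t"],2),"rot",rv.round(4),"shift",dn.round(4),"rows",np.ceil(np.linalg.norm(d)/.041),"F",s["force"].round(2),"tcp",s["tcp_pos"].round(4),"q",s["q"].round(2))
E
python3 -c "
from h import *
go(.518,.103,.18,1.7)"
```

```text
t 0.1 rot [-0.0003 -0.      0.0377] shift [ 0.748  -1.3892  0.2461] rows 20.0 F [-1.11  0.87 -0.48] tcp [ 0.1648 -0.6024  0.303 ] q [-1.48  0.53  1.43 -0.    1.18 -0.18]
```

```bash
python3 -m crank '[{"dp":[0,0,0],"delta_rot":[0,0,0.0188],"fingers":-1},{"dp":[0,0,0],"delta_rot":[0,0,0.0188],"fingers":-1},{"dp":[0.034,-0.063,0.011],"delta_rot":[0,0,0],"fingers":-1},{"dp":[0.034,-0.063,0.011],"delta_rot":[0,0,0],"fingers":-1},{"dp":[0.034,-0.063,0.011],"delta_rot":[0,0,0],"fingers":-1},{"dp":[0.034,-0.063,0.011],"delta_rot":[0,0,0],"fingers":-1},{"dp":[0.034,-0.063,0.011],"delta_rot":[0,0,0],"fingers":-1},{"dp":[0.034,-0.063,0.011],"delta_rot":[0,0,0],"fingers":-1},{"dp":[0.034,-0.063,0.011],"delta_rot":[0,0,0],"fingers":-1},{"dp":[0.034,-0.063,0.011],"delta_rot":[0,0,0],"fingers":-1},{"dp":[0.034,-0.063,0.011],"delta_rot":[0,0,0],"fingers":-1},{"dp":[0.034,-0.063,0.011],"delta_rot":[0,0,0],"fingers":-1}]' 30
python3 -m crank '[{"dp":[0.034,-0.063,0.011],"delta_rot":[0,0,0],"fingers":-1},{"dp":[0.034,-0.063,0.011],"delta_rot":[0,0,0],"fingers":-1},{"dp":[0.034,-0.063,0.011],"delta_rot":[0,0,0],"fingers":-1},{"dp":[0.034,-0.063,0.011],"delta_rot":[0,0,0],"fingers":-1},{"dp":[0.034,-0.063,0.011],"delta_rot":[0,0,0],"fingers":-1},{"dp":[0.034,-0.063,0.011],"delta_rot":[0,0,0],"fingers":-1},{"dp":[0.034,-0.063,0.011],"delta_rot":[0,0,0],"fingers":-1},{"dp":[0.034,-0.063,0.011],"delta_rot":[0,0,0],"fingers":-1},{"dp":[0.034,-0.063,0.011],"delta_rot":[0,0,0],"fingers":-1},{"dp":[0.034,-0.063,0.011],"delta_rot":[0,0,0],"fingers":-1},{"dp":[0.034,-0.063,0.011],"delta_rot":[0,0,0],"fingers":-1},{"dp":[0.034,-0.063,0.011],"delta_rot":[0,0,0],"fingers":-1}]'
python3 -c "
from h import *
go(.518,.103,.125,1.7)
p,d,P=cloud('wrist');save('w1.png',p);c,M,o=cam('wrist');print(o)
np.save('wP.npy',P);np.save('wI.npy',p)
c,sz,u,z,n=fitclamp(P,p,.509,.103)
print(c,sz,np.degrees(np.arctan2(u[1],u[0])),c+u*.009,z,n,P[...,2][np.isfinite(P[...,2])].max())"
```

```text
t: 1.1
tcp_pos: [0.3254, -0.2811, 0.2486]
tool_rot: [1.0, 0.015, -0.0, -0.0]
force: [0.3, 0.1, 0.2]
finger_gap: -0.004
gripper_force: 0.0
t: 2.1
tcp_pos: [0.5178, 0.1031, 0.1824]
tool_rot: [1.0, 0.015, -0.0, 0.0]
force: [0.2, -1.7, -0.6]
finger_gap: -0.002
gripper_force: 0.0
t 2.1 rot [0.     0.0001 0.0002] shift [0.0004 0.0003 0.1148] rows 2.0 F [ 0.2  -1.66 -0.6 ] tcp [0.5178 0.1031 0.1824] q [-0.02  0.58  1.78 -0.    0.78  1.52]
[0.59209935 0.10997452 0.25331915]
[0.5224092 0.1068434] [0.022049568593502045, 0.0760662630200386] 3.822410583496094 [0.53138918 0.10744337] 0.03132241474703311 2086 0.21496273116220946
```

View pics/w1.png

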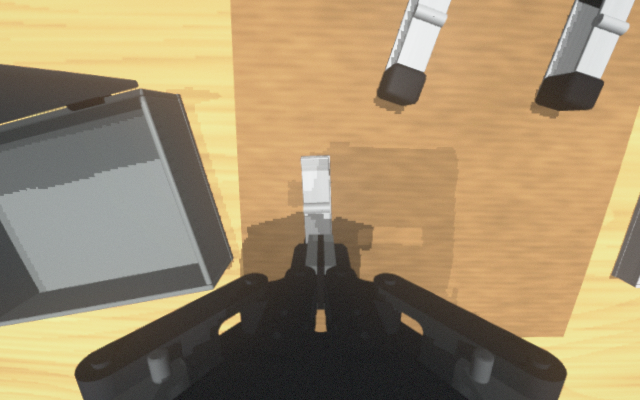

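The wrist picture shows clamp 1's tongue ahead of the shut fingertips, with its rib at about (316,207) and jaw end at (316,157). The heel is hidden by the gripper.

```bash
python3 -c "
from h import *
P=np.load('wP.npy')
print(P[200:216:2,316].round(4));print(P[160,316],P[225,300:335:5].round(4))
print(P[15,430],P[15,615],P[85,400],P[90,575])"
python3 -m crank '[{"dp":[0,-0.004,0.04],"delta_rot":[0,0,0],"fingers":-1},{"dp":[0,0,0.04],"delta_rot":[0,0,0],"fingers":-1},{"dp":[0,0,0.02],"delta_rot":[0,0,0],"fingers":-1},{"dp":[0,0,0.01],"delta_rot":[0,0,0],"fingers":-1},{"dp":[0,0,0],"delta_rot":[0,0,0],"fingers":-1},{"dp":[0,0,0],"delta_rot":[0,0,0],"fingers":-1}]'
```

```text
[[0.5235 0.107  0.0306]
 [0.5219 0.107  0.0311]
 [0.5209 0.1069 0.0337]
 [0.5196 0.1068 0.0351]
 [0.5177 0.1068 0.0346]
 [0.5158 0.1068 0.0341]
 [0.5141 0.1067 0.0343]
 [0.5112 0.1067 0.031 ]]
[0.55780961 0.10779139 0.03610454] [[0.4889 0.1222 0.0011]
 [0.5007 0.1159 0.0304]
 [0.501  0.1116 0.0308]
 [0.5008 0.1073 0.03  ]
 [0.5012 0.103  0.0308]
 [0.5011 0.0987 0.0303]
 [0.4908 0.0931 0.0037]]
[0.66117352 0.03139017 0.0361943 ] [ 0.67021007 -0.10603476  0.03232   ] [0.6149874  0.04728301 0.03475755] [ 0.61722767 -0.08633803  0.03513981]
t: 2.65
tcp_pos: [0.5175, 0.1028, 0.1281]
tool_rot: [1.0, 0.015, -0.0, -0.0]
force: [0.7, -0.5, -0.0]
finger_gap: 0.002
gripper_force: 0.0
```

```bash
python3 -m crank '[{"dp":[0,-0.003,0.02],"delta_rot":[0,0,0],"fingers":-1},{"dp":[0,0,0.01],"delta_rot":[0,0,0],"fingers":-1},{"dp":[0,0,0.004],"delta_rot":[0,0,0],"fingers":-1},{"dp":[0,0,0],"delta_rot":[0,0,0],"fingers":-1},{"dp":[0,0,0],"delta_rot":[0,0,0],"fingers":-1}]'
for i in 1; do python3 -m crank '[{"dp":[0,0,0.002],"delta_rot":[0,0,0],"fingers":-1},{"dp":[0,0,0],"delta_rot":[0,0,0],"fingers":-1}]'; done
python3 -m crank '[{"dp":[0,0,0.002],"delta_rot":[0,0,0],"fingers":-1},{"dp":[0,0,0],"delta_rot":[0,0,0],"fingers":-1}]'
```

```text
t: 3.07
tcp_pos: [0.5173, 0.1047, 0.1109]
tool_rot: [1.0, 0.015, -0.0, -0.0]
force: [0.3, -0.5, 0.2]
finger_gap: -0.004
gripper_force: 0.0
t: 3.23
tcp_pos: [0.5175, 0.1047, 0.11]
tool_rot: [1.0, 0.015, 0.0, 0.0]
force: [-0.2, -0.4, -0.2]
finger_gap: 0.004
gripper_force: 0.0
t: 3.4
tcp_pos: [0.5174, 0.1047, 0.1089]
tool_rot: [1.0, 0.015, 0.0, 0.0]
force: [-0.0, 0.1, -0.0]
finger_gap: -0.002
gripper_force: 0.0
```

```bash
python3 -m crank '[{"dp":[0,0,0.002],"delta_rot":[0,0,0],"fingers":-1},{"dp":[0,0,0.001],"delta_rot":[0,0,0],"fingers":-1},{"dp":[0,0,0],"delta_rot":[0,0,0],"fingers":-1}]'|grep -E "pos|^force"
python3 -m crank '[{"dp":[0,0,0.002],"delta_rot":[0,0,0],"fingers":-1},{"dp":[0,0,0],"delta_rot":[0,0,0],"fingers":-1}]'|grep -E "pos|^force"
python3 -m crank '[{"dp":[0,0,0.002],"delta_rot":[0,0,0],"fingers":-1},{"dp":[0,0,0],"delta_rot":[0,0,0],"fingers":-1}]'|grep -E "pos|^force"
```

```text
tcp_pos: [0.5173, 0.1047, 0.1073]
force: [0.4, -1.2, -1.1]
tcp_pos: [0.5174, 0.1047, 0.1063]
force: [0.2, 0.2, 0.6]
tcp_pos: [0.5176, 0.1047, 0.1054]
force: [-0.1, -0.4, 0.1]
```

```bash
python3 -m crank '[{"dp":[0,0,0.002],"delta_rot":[0,0,0],"fingers":-1},{"dp":[0,0,0],"delta_rot":[0,0,0],"fingers":-1}]'|grep -E "pos|^force"
python3 -m crank '[{"dp":[0,0,0.002],"delta_rot":[0,0,0],"fingers":-1},{"dp":[0,0,0],"delta_rot":[0,0,0],"fingers":-1}]'|grep -E "pos|^force"
python3 -m crank '[{"dp":[0,0,0.001],"delta_rot":[0,0,0],"fingers":-1},{"dp":[0,0,0],"delta_rot":[0,0,0],"fingers":-1}]'|grep -E "pos|^force"
```

```text
tcp_pos: [0.5176, 0.1047, 0.1045]
force: [0.4, 0.9, 1.2]
tcp_pos: [0.5177, 0.1047, 0.1035]
force: [1.3, -0.1, 3.3]
tcp_pos: [0.5177, 0.1047, 0.103]
force: [1.3, 1.7, 3.0]
```

```bash
python3 -m crank '[{"dp":[0,0,0.001],"delta_rot":[0,0,0],"fingers":-1},{"dp":[0,0,0],"delta_rot":[0,0,0],"fingers":-1},{"dp":[0,0,0],"delta_rot":[0,0,0],"fingers":-1}]'|grep -E "pos|^force"
python3 -m crank '[{"dp":[0,0,0.001],"delta_rot":[0,0,0],"fingers":-1},{"dp":[0,0,0],"delta_rot":[0,0,0],"fingers":-1},{"dp":[0,0,0],"delta_rot":[0,0,0],"fingers":-1}]'|grep -E "pos|^force"
```

```text
tcp_pos: [0.5177, 0.1047, 0.1025]
force: [0.9, -0.3, 2.3]
tcp_pos: [0.5177, 0.1047, 0.102]
force: [1.1, -0.1, 3.2]
```

```bash
python3 -m crank '[{"dp":[0,0,0.002],"delta_rot":[0,0,0],"fingers":-1},{"dp":[0,0,0],"delta_rot":[0,0,0],"fingers":-1},{"dp":[0,0,0],"delta_rot":[0,0,0],"fingers":-1}]'|grep -E "pos|^force"
python3 -m crank '[{"dp":[0,0,0.001],"delta_rot":[0,0,0],"fingers":-1},{"dp":[0,0,0],"delta_rot":[0,0,0],"fingers":-1}]'|grep -E "pos|^force"
python3 -m crank '[{"dp":[0,0,0],"delta_rot":[0,0,0],"fingers":-1}]'|grep -E "pos|^force"
```

```text
tcp_pos: [0.5177, 0.1047, 0.101]
force: [2.1, 0.6, 3.7]
tcp_pos: [0.5177, 0.1047, 0.1005]
force: [1.6, 0.6, 3.6]
tcp_pos: [0.5177, 0.1047, 0.1005]
force: [2.8, 0.8, 5.0]
```

Only about 4 N at a sink of 5–6 mm, so this one is tired. I'll press on to about 6 N to confirm.

```bash
python3 -m crank '[{"dp":[0,0,0.002],"delta_rot":[0,0,0],"fingers":-1},{"dp":[0,0,0.002],"delta_rot":[0,0,0],"fingers":-1},{"dp":[0,0,0],"delta_rot":[0,0,0],"fingers":-1}]'|grep -E "pos|^force"
python3 -m crank '[{"dp":[0,0,0.001],"delta_rot":[0,0,0],"fingers":-1},{"dp":[0,0,0],"delta_rot":[0,0,0],"fingers":-1},{"dp":[0,0,0],"delta_rot":[0,0,0],"fingers":-1}]'|grep -E "pos|^force"
python3 -m crank '[{"dp":[0,0,-0.04],"delta_rot":[0,0,0],"fingers":-1},{"dp":[0,0,-0.06],"delta_rot":[0,0,0],"fingers":-1},{"dp":[0,0,-0.06],"delta_rot":[0,0,0],"fingers":-1}]'|grep -E "pos|^force"
python3 -c "
from h import *
p,d,P=cloud('top')
for q in((.51,.105),(.655,.03),(.656,-.104)):
    c,sz,u,z,n=fitclamp(P,p,*q,.06); print(c.round(4),np.round(sz,3),np.degrees(np.arctan2(u[1],u[0])).round(1),(c+u*.009).round(4),n)
psi=-17.5; go(.662,.029,.125,psi)"
```

```text
tcp_pos: [0.5176, 0.1047, 0.0984]
force: [2.0, 1.3, 4.9]
tcp_pos: [0.5176, 0.1047, 0.098]
force: [2.5, 0.2, 5.6]
tcp_pos: [0.5146, 0.1047, 0.1768]
force: [0.8, 0.3, -0.1]
[0.4892 0.1076] [0.011 0.011] 89.6 [0.4893 0.1166] 22
[0.6544 0.0311] [0.028 0.103] -15.6 [0.6631 0.0287] 340
[ 0.6558 -0.105 ] [0.028 0.103] -12.9 [ 0.6646 -0.107 ] 337
t 6.28 rot [-0.     -0.0004  0.0536] shift [0.3211 0.0579 0.1148] rows 5.0 F [1.09 0.22 2.63] tcp [0.5176 0.1049 0.1824] q [-0.01  0.58  1.78 -0.    0.77  1.53]h.py:26: RuntimeWarning: Mean of empty slice.
  if col[t>0.02].mean()<col[t<-0.02].mean(): u=-u
  ret = ret.dtype.type(ret / rcount)
```

Clamp 1 sank about 9 mm at about 5.6 N, so it is tired. On to the second clamp.

```bash
python3 -m crank '[{"dp":[0,0,0],"delta_rot":[0,0,0.0175],"fingers":-1},{"dp":[0,0,0],"delta_rot":[0,0,0.0175],"fingers":-1},{"dp":[0,0,0],"delta_rot":[0,0,0.0175],"fingers":-1},{"dp":[0.08,0.014,0],"delta_rot":[0,0,0],"fingers":-1},{"dp":[0.08,0.014,0],"delta_rot":[0,0,0],"fingers":-1},{"dp":[0.08,0.014,0],"delta_rot":[0,0,0],"fingers":-1},{"dp":[0.08,0.014,0],"delta_rot":[0,0,0],"fingers":-1},{"dp":[0,0,0.06],"delta_rot":[0,0,0],"fingers":-1},{"dp":[0,0,0.05],"delta_rot":[0,0,0],"fingers":-1},{"dp":[0,0,0.02],"delta_rot":[0,0,0],"fingers":-1},{"dp":[0,0,0.01],"delta_rot":[0,0,0],"fingers":-1},{"dp":[0,0,0],"delta_rot":[0,0,0],"fingers":-1}]'
python3 -c "
from h import *
go(.662,.030,.106,-16.5)"
```

```text
t: 7.28
tcp_pos: [0.6593, 0.031, 0.1063]
tool_rot: [0.989, -0.149, -0.004, 0.0]
force: [-2.1, -0.3, 1.4]
finger_gap: -0.004
gripper_force: 0.9
t 7.28 rot [ 0.0003  0.0011 -0.0017] shift [0.0057 0.0005 0.0005] rows 1.0 F [-2.14 -0.28  1.4 ] tcp [0.6593 0.031  0.1063] q [-0.12  0.82  1.46 -0.    0.86  1.75]
```

```bash
Z='grep -E pos|^force'
python3 -m crank '[{"dp":[0.004,0,0],"delta_rot":[0,0,0],"fingers":-1},{"dp":[0,0,0],"delta_rot":[0,0,0],"fingers":-1},{"dp":[0,0,0],"delta_rot":[0,0,0],"fingers":-1}]'|grep -E "pos|^force"
python3 -m crank '[{"dp":[0,0,0.002],"delta_rot":[0,0,0],"fingers":-1},{"dp":[0,0,0],"delta_rot":[0,0,0],"fingers":-1}]'|grep -E "pos|^force"
python3 -m crank '[{"dp":[0,0,0.002],"delta_rot":[0,0,0],"fingers":-1},{"dp":[0,0,0],"delta_rot":[0,0,0],"fingers":-1}]'|grep -E "pos|^force"
python3 -m crank '[{"dp":[0,0,0.001],"delta_rot":[0,0,0],"fingers":-1},{"dp":[0,0,0],"delta_rot":[0,0,0],"fingers":-1}]'|grep -E "pos|^force"
```

```text
tcp_pos: [0.665, 0.0305, 0.1094]
force: [-0.4, -0.0, -0.9]
tcp_pos: [0.6642, 0.0304, 0.1076]
force: [0.4, -0.2, -0.5]
tcp_pos: [0.6643, 0.0303, 0.1064]
force: [-0.1, 0.6, 2.4]
tcp_pos: [0.6644, 0.0303, 0.1059]
force: [0.3, -0.1, 2.9]
```

```bash
for i in 1; do python3 -m crank '[{"dp":[0,0,0],"delta_rot":[0,0,0],"fingers":-1}]'|grep -E "^force"; done
python3 -m crank '[{"dp":[0,0,0.001],"delta_rot":[0,0,0],"fingers":-1},{"dp":[0,0,0],"delta_rot":[0,0,0],"fingers":-1}]'|grep -E "pos|^force"
python3 -m crank '[{"dp":[0,0,0.001],"delta_rot":[0,0,0],"fingers":-1},{"dp":[0,0,0],"delta_rot":[0,0,0],"fingers":-1}]'|grep -E "pos|^force"
```

```text
force: [0.7, 1.0, 3.5]
tcp_pos: [0.6644, 0.0302, 0.1053]
force: [0.1, 1.1, 4.1]
tcp_pos: [0.6644, 0.0302, 0.1048]
force: [1.2, 0.7, 5.0]
```

The slope is about 2 N/mm, and it sank about 2.5 mm at 5 N, so this one is sound. I'll hold briefly, lift and go to the third.

```bash
python3 -m crank '[{"dp":[0,0,0.001],"delta_rot":[0,0,0],"fingers":-1},{"dp":[0,0,0],"delta_rot":[0,0,0],"fingers":-1}]'|grep -E "pos|^force"
python3 -m crank '[{"dp":[0,0,-0.04],"delta_rot":[0,0,0],"fingers":-1},{"dp":[0,0,-0.06],"delta_rot":[0,0,0],"fingers":-1},{"dp":[0,0,0],"delta_rot":[0,0,0],"fingers":-1},{"dp":[0,0,0],"delta_rot":[0,0,0],"fingers":-1}]'|grep -E "pos|^force"
python3 -c "
from h import *
p,d,P=cloud('wrist');save('w2.png',p)
go(.6645,-.1065,.115,-12)"
```

```text
tcp_pos: [0.6645, 0.0302, 0.1044]
force: [1.5, 0.6, 6.1]
tcp_pos: [0.6641, 0.0301, 0.1549]
force: [-0.6, 0.4, -0.6]
t 9.0 rot [ 0.0001  0.0002 -0.0143] shift [0.0594 0.2668 0.0771] rows 4.0 F [-0.62  0.04  0.75] tcp [0.6632 0.0301 0.1536] q [-0.12  0.76  1.44 -0.    0.94  1.75]
```

View pics/w2.png

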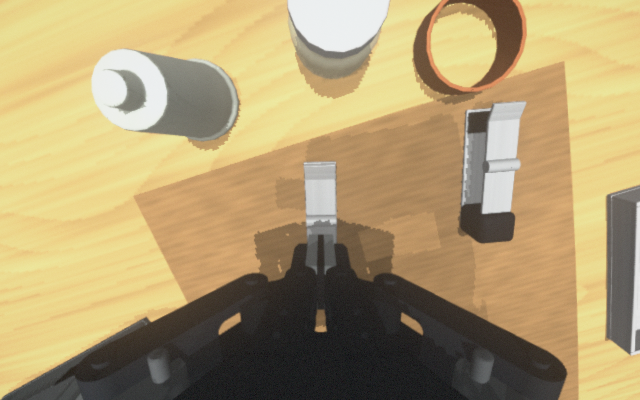

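The wrist picture shows clamp 2's rib at (320,218), just ahead of the tips. Clamp 3 is undisturbed with its rib at (503,165), and the cuff lies just beyond its jaws.

```bash
python3 -m crank '[{"dp":[0,0,-0.02],"delta_rot":[0,0,-0.0143],"fingers":-1},{"dp":[0.014,0.067,0],"delta_rot":[0,0,0],"fingers":-1},{"dp":[0.015,0.067,0],"delta_rot":[0,0,0],"fingers":-1},{"dp":[0.015,0.067,0],"delta_rot":[0,0,0],"fingers":-1},{"dp":[0.015,0.066,0],"delta_rot":[0,0,0],"fingers":-1},{"dp":[0,0,0.05],"delta_rot":[0,0,0],"fingers":-1},{"dp":[0,0,0.03],"delta_rot":[0,0,0],"fingers":-1},{"dp":[0,0,0.016],"delta_rot":[0,0,0],"fingers":-1},{"dp":[0,0,0],"delta_rot":[0,0,0],"fingers":-1},{"dp":[0,0,0],"delta_rot":[0,0,0],"fingers":-1},{"dp":[0,0,0],"delta_rot":[0,0,0],"fingers":-1}]'|grep -E "pos|^force"
python3 -m crank '[{"dp":[0,0,0.006],"delta_rot":[0,0,0],"fingers":-1},{"dp":[0,0,0.002],"delta_rot":[0,0,0],"fingers":-1},{"dp":[0,0,0],"delta_rot":[0,0,0],"fingers":-1}]'|grep -E "pos|^force"
```

```text
tcp_pos: [0.6652, -0.106, 0.1161]
force: [0.4, -0.7, -0.3]
tcp_pos: [0.6651, -0.1062, 0.1123]
force: [-0.3, -0.3, -0.1]
```

```bash
python3 -m crank '[{"dp":[0,0,0.006],"delta_rot":[0,0,0],"fingers":-1},{"dp":[0,0,0.002],"delta_rot":[0,0,0],"fingers":-1},{"dp":[0,0,0],"delta_rot":[0,0,0],"fingers":-1}]'|grep -E "pos|^force"
for i in 1; do python3 -m crank '[{"dp":[0,0,0.002],"delta_rot":[0,0,0],"fingers":-1},{"dp":[0,0,0],"delta_rot":[0,0,0],"fingers":-1}]'|grep -E "pos|^force"; done
python3 -m crank '[{"dp":[0,0,0.002],"delta_rot":[0,0,0],"fingers":-1},{"dp":[0,0,0],"delta_rot":[0,0,0],"fingers":-1}]'|grep -E "pos|^force"
python3 -m crank '[{"dp":[0,0,0.001],"delta_rot":[0,0,0],"fingers":-1},{"dp":[0,0,0],"delta_rot":[0,0,0],"fingers":-1}]'|grep -E "pos|^force"
```

```text
tcp_pos: [0.6648, -0.1064, 0.1077]
force: [0.5, -0.9, -0.7]
tcp_pos: [0.665, -0.1065, 0.1068]
force: [0.3, 0.7, 0.0]
tcp_pos: [0.6651, -0.1065, 0.1059]
force: [0.4, -0.1, 0.8]
tcp_pos: [0.6652, -0.1066, 0.1055]
force: [-0.2, 0.7, 1.1]
```

```bash
python3 -m crank '[{"dp":[0,0,0.002],"delta_rot":[0,0,0],"fingers":-1},{"dp":[0,0,0],"delta_rot":[0,0,0],"fingers":-1},{"dp":[0,0,0],"delta_rot":[0,0,0],"fingers":-1}]'|grep -E "pos|^force"
python3 -m crank '[{"dp":[0,0,0.002],"delta_rot":[0,0,0],"fingers":-1},{"dp":[0,0,0],"delta_rot":[0,0,0],"fingers":-1},{"dp":[0,0,0],"delta_rot":[0,0,0],"fingers":-1}]'|grep -E "pos|^force"
python3 -m crank '[{"dp":[0,0,0],"delta_rot":[0,0,0],"fingers":-1}]'|grep -E "pos|^force"
```

```text
tcp_pos: [0.6653, -0.1066, 0.1046]
force: [-0.2, -0.2, 1.7]
tcp_pos: [0.6653, -0.1066, 0.1036]
force: [0.3, 0.4, 2.3]
tcp_pos: [0.6653, -0.1066, 0.1036]
force: [1.7, -0.6, 3.2]
```

```bash
python3 -m crank '[{"dp":[0,0,0.002],"delta_rot":[0,0,0],"fingers":-1},{"dp":[0,0,0],"delta_rot":[0,0,0],"fingers":-1},{"dp":[0,0,0],"delta_rot":[0,0,0],"fingers":-1}]'|grep -E "pos|^force"
python3 -m crank '[{"dp":[0,0,0.002],"delta_rot":[0,0,0],"fingers":-1},{"dp":[0,0,0],"delta_rot":[0,0,0],"fingers":-1},{"dp":[0,0,0],"delta_rot":[0,0,0],"fingers":-1}]'|grep -E "pos|^force"
python3 -m crank '[{"dp":[0,0,0],"delta_rot":[0,0,0],"fingers":-1}]'|grep -E "pos|^force"
```

```text
tcp_pos: [0.6653, -0.1066, 0.1026]
force: [1.3, 0.3, 3.1]
tcp_pos: [0.6654, -0.1066, 0.1016]
force: [2.3, -0.5, 3.9]
tcp_pos: [0.6653, -0.1066, 0.1016]
force: [2.2, -0.5, 3.2]
```

Clamp 3 is also soft, with about 3.6 N at 5.5 mm, so it is tired. I'll finish the press to about 6 N, lift, back up over the heel and look.

```bash
python3 -m crank '[{"dp":[0,0,0.002],"delta_rot":[0,0,0],"fingers":-1},{"dp":[0,0,0.002],"delta_rot":[0,0,0],"fingers":-1},{"dp":[0,0,0.002],"delta_rot":[0,0,0],"fingers":-1},{"dp":[0,0,0],"delta_rot":[0,0,0],"fingers":-1},{"dp":[0,0,0],"delta_rot":[0,0,0],"fingers":-1},{"dp":[0,0,0],"delta_rot":[0,0,0],"fingers":-1}]'|grep -E "pos|^force"
python3 -m crank '[{"dp":[0,0,-0.06],"delta_rot":[0,0,0],"fingers":-1},{"dp":[0,0,-0.06],"delta_rot":[0,0,0],"fingers":0.15},{"dp":[-0.08,0,0],"delta_rot":[0,0,0],"fingers":0.15},{"dp":[-0.08,0,0],"delta_rot":[0,0,0],"fingers":0.15},{"dp":[-0.04,0,0],"delta_rot":[0,0,0],"fingers":0.15},{"dp":[0,0,0],"delta_rot":[0,0,0],"fingers":0.15},{"dp":[0,0,0],"delta_rot":[0,0,0],"fingers":0.15}]'
cat >> h.py <<'E'
def look(x,y,psi=None,rad=.06,ztcp=.16):
    p,d,P=cloud('wrist'); np.save('wP.npy',P); np.save('wI.npy',p)
    c,sz,u,z,n=fitclamp(P,p,x,y,rad); a=np.degrees(np.arctan2(u[1],u[0]))
    f=c+u*(sz[1]/2-.090)  # heel from the jaw end (z>0.022 part)
    print("c",c.round(4),"sz",np.round(sz,3),"yaw",a.round(1),"heel",f.round(4),"z",z.round(3),n)
    go(*f,ztcp,a if psi is None else psi); return p
E
python3 -c "
from h import *
save('w3.png',look(.655,-.104))"
```

```text
tcp_pos: [0.6653, -0.1066, 0.0987]
force: [1.3, 0.3, 5.2]
t: 13.17
tcp_pos: [0.565, -0.085, 0.1576]
tool_rot: [0.995, -0.105, -0.002, -0.0]
force: [0.4, -1.1, 0.1]
finger_gap: 0.57
gripper_force: 0.0
c [ 0.6548 -0.1034] sz [0.028 0.1  ] yaw -12.8 heel [ 0.6156 -0.0946] z 0.032 5667
t 13.22 rot [-0.      0.0002  0.0021] shift [ 0.0989 -0.0042 -0.0042] rows 2.0 F [-0.74 -0.25 -0.98] tcp [ 0.5669 -0.0857  0.1579] q [-0.34  0.66  1.68 -0.    0.8   1.44]
```

View pics/w3.png

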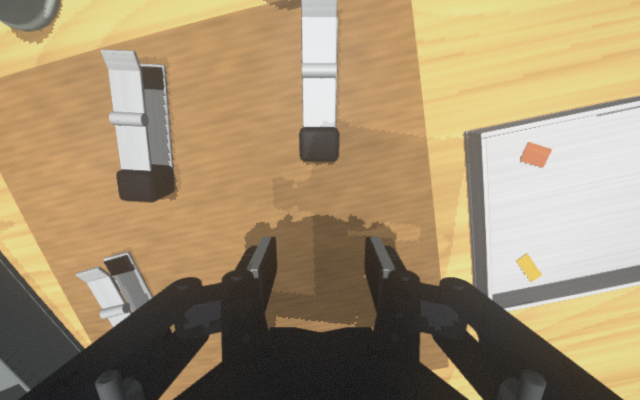

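The wrist picture shows clamp 3's heel at (320,143), centred between the open fingers. Clamp 1 at (115,290) looks turned, so I'll check it later. Descending to grasp clamp 3.

```bash
python3 -m crank '[{"dp":[0.05,-0.002,0],"delta_rot":[0,0,0.002],"fingers":0.15},{"dp":[0.05,-0.001,0],"delta_rot":[0,0,0],"fingers":0.15},{"dp":[0,0,0],"delta_rot":[0,0,0],"fingers":0.15},{"dp":[0,0,0.06],"delta_rot":[0,0,0],"fingers":0.15},{"dp":[0,0,0.05],"delta_rot":[0,0,0],"fingers":0.15},{"dp":[0,0,0.03],"delta_rot":[0,0,0],"fingers":0.15},{"dp":[0,0,0.012],"delta_rot":[0,0,0],"fingers":0.15},{"dp":[0,0,0],"delta_rot":[0,0,0],"fingers":0.15}]'|grep -E "pos|^force"
python3 -m crank '[{"dp":[0,0,0],"delta_rot":[0,0,0],"fingers":-1},{"dp":[0,0,0],"delta_rot":[0,0,0],"fingers":-1},{"dp":[0,0,0],"delta_rot":[0,0,0],"fingers":-1},{"dp":[0,0,0],"delta_rot":[0,0,0],"fingers":-1},{"dp":[0,0,0],"delta_rot":[0,0,0],"fingers":-1},{"dp":[0,0,0],"delta_rot":[0,0,0],"fingers":-1}]' 60
```

```text
tcp_pos: [0.6159, -0.0948, 0.0802]
force: [-0.4, 0.3, 0.9]
t: 14.38
tcp_pos: [0.6169, -0.0951, 0.0835]
tool_rot: [0.994, -0.111, 0.001, 0.0]
force: [-0.4, 1.0, 4.4]
finger_gap: 0.314
gripper_force: 59.9
```

```bash
python3 -m crank '[{"dp":[0,0,-0.04],"delta_rot":[0,0,0],"fingers":-1},{"dp":[0,0,-0.06],"delta_rot":[0,0,0],"fingers":-1},{"dp":[0,0,-0.06],"delta_rot":[0,0,0],"fingers":-1},{"dp":[0,0,-0.03],"delta_rot":[0,0,-0.01],"fingers":-1},{"dp":[0,0,0],"delta_rot":[0,0,-0.0135],"fingers":-1},{"dp":[0,0,0],"delta_rot":[0,0,-0.0135],"fingers":-1},{"dp":[0,0,0],"delta_rot":[0,0,0],"fingers":-1}]'
python3 -c "
from h import *
go(.483,-.375,.1,0)"
```

```text
t: 14.97
tcp_pos: [0.6162, -0.0949, 0.178]
tool_rot: [1.0, 0.006, 0.0, 0.0]
force: [-0.3, -0.1, -1.8]
finger_gap: 0.313
gripper_force: 59.4
t 14.97 rot [ 0.     -0.0001  0.0019] shift [-0.2664  0.5602  0.156 ] rows 8.0 F [-0.25 -0.09 -1.76] tcp [ 0.6162 -0.0949  0.178 ] q [-0.33  0.68  1.54  0.    0.92  1.23]
```

```bash
python3 -m crank '[{"dp":[-0.0296,0.0622,0],"delta_rot":[0,0,0.002],"fingers":-1},{"dp":[-0.0296,0.0622,0],"delta_rot":[0,0,0],"fingers":-1},{"dp":[-0.0296,0.0622,0],"delta_rot":[0,0,0],"fingers":-1},{"dp":[-0.0296,0.0622,0],"delta_rot":[0,0,0],"fingers":-1},{"dp":[-0.0296,0.0622,0],"delta_rot":[0,0,0],"fingers":-1},{"dp":[-0.0296,0.0622,0],"delta_rot":[0,0,0],"fingers":-1},{"dp":[-0.0296,0.0622,0],"delta_rot":[0,0,0],"fingers":-1},{"dp":[-0.0296,0.0622,0],"delta_rot":[0,0,0],"fingers":-1},{"dp":[-0.0296,0.0622,0],"delta_rot":[0,0,0],"fingers":-1},{"dp":[0,0,0],"delta_rot":[0,0,0],"fingers":-1},{"dp":[0,0,0],"delta_rot":[0,0,0],"fingers":-1}]'
python3 -m crank '[{"dp":[0,0,0.05],"delta_rot":[0,0,0],"fingers":-1},{"dp":[0,0,0.05],"delta_rot":[0,0,0],"fingers":-1},{"dp":[0,0,0.04],"delta_rot":[0,0,0],"fingers":-1},{"dp":[0,0,0.02],"delta_rot":[0,0,0],"fingers":-1},{"dp":[0,0,0.01],"delta_rot":[0,0,0],"fingers":-1},{"dp":[0,0,0],"delta_rot":[0,0,0],"fingers":-1},{"dp":[0,0,0],"delta_rot":[0,0,0],"fingers":-1}]'
```

```text
t: 15.88
tcp_pos: [0.4818, -0.3766, 0.177]
tool_rot: [1.0, -0.004, -0.0, -0.0]
force: [0.4, 0.0, -1.0]
finger_gap: 0.311
gripper_force: 59.6
t: 16.47
tcp_pos: [0.4835, -0.3745, 0.0929]
tool_rot: [1.0, -0.001, 0.0, 0.0]
force: [0.0, -0.4, -1.0]
finger_gap: 0.317
gripper_force: 59.5
```

```bash
python3 -m crank '[{"dp":[0,0,0.008],"delta_rot":[0,0,0],"fingers":-1},{"dp":[0,0,0],"delta_rot":[0,0,0],"fingers":-1},{"dp":[0,0,0],"delta_rot":[0,0,0],"fingers":0.15},{"dp":[0,0,0],"delta_rot":[0,0,0],"fingers":0.15},{"dp":[0,0,0],"delta_rot":[0,0,0],"fingers":0.15},{"dp":[0,0,0],"delta_rot":[0,0,0],"fingers":0.15},{"dp":[0,0,-0.04],"delta_rot":[0,0,0],"fingers":0.15},{"dp":[0,0,-0.08],"delta_rot":[0,0,0],"fingers":0.15},{"dp":[0,0,-0.08],"delta_rot":[0,0,0],"fingers":0.15},{"dp":[0,0,0],"delta_rot":[0,0,0],"fingers":0.15}]'
python3 -c "
from h import *
p,d,P=cloud('wrist');save('w4.png',p)
p,d,P=cloud('top')
for q in((.51,.105),(.655,.03)):
    c,sz,u,z,n=fitclamp(P,p,*q,.08); print(c.round(4),np.round(sz,3),np.degrees(np.arctan2(u[1],u[0])).round(1),'heel',(c-u*.039).round(4),n)
"
```

```text
t: 17.3
tcp_pos: [0.4859, -0.3778, 0.196]
tool_rot: [1.0, -0.001, 0.005, 0.006]
force: [0.8, -0.3, 1.1]
finger_gap: 0.573
gripper_force: 0.0
[0.5089 0.1028] [0.028 0.102] 1.8 heel [0.4699 0.1016] 359
[0.6546 0.0308] [0.028 0.103] -16.0 heel [0.6171 0.0416] 338
```

View pics/w4.png

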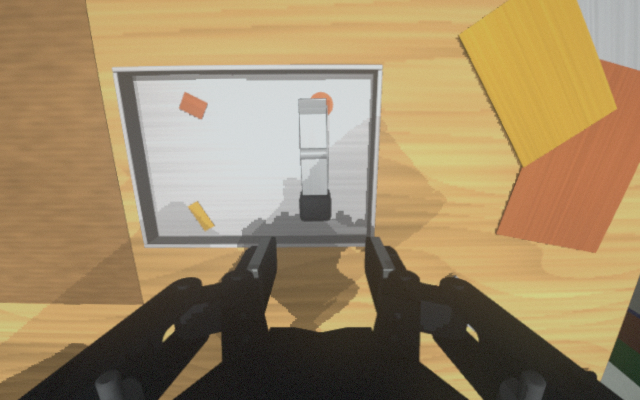

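Clamp 3 lies in the tray, heel at (315,206) and jaws at (313,105). The top camera shows clamps 1 and 2 unmoved. Back to clamp 1, hovering just behind it.

```bash
python3 -c "
from h import *
go(.42,.104,.165,2)"
```

```text
t 17.4 rot [ 0.0006 -0.0005 -0.0059] shift [-0.0938 -0.963   0.0516] rows 12.0 F [-0.7  -0.09 -0.16] tcp [ 0.4837 -0.3756  0.1908] q [-0.84  0.65  1.56  0.    0.92  0.73]
```

```bash
python3 -m crank '[{"dp":[-0.007,-0.074,0.004],"delta_rot":[0,0,-0.006],"fingers":0.15},{"dp":[-0.007,-0.074,0.004],"delta_rot":[0,0,0],"fingers":0.15},{"dp":[-0.007,-0.074,0.004],"delta_rot":[0,0,0],"fingers":0.15},{"dp":[-0.007,-0.074,0.004],"delta_rot":[0,0,0],"fingers":0.15},{"dp":[-0.007,-0.074,0.004],"delta_rot":[0,0,0],"fingers":0.15},{"dp":[-0.007,-0.074,0.004],"delta_rot":[0,0,0],"fingers":0.15},{"dp":[-0.007,-0.074,0.004],"delta_rot":[0,0,0],"fingers":0.15},{"dp":[-0.007,-0.074,0.004],"delta_rot":[0,0,0],"fingers":0.15},{"dp":[-0.007,-0.074,0.004],"delta_rot":[0,0,0],"fingers":0.15},{"dp":[-0.007,-0.074,0.004],"delta_rot":[0,0,0],"fingers":0.15},{"dp":[-0.007,-0.074,0.004],"delta_rot":[0,0,0],"fingers":0.15},{"dp":[-0.007,-0.074,0.004],"delta_rot":[0,0,0],"fingers":0.15}]'
python3 -m crank '[{"dp":[-0.007,-0.074,0.004],"delta_rot":[0,0,0],"fingers":0.15},{"dp":[0,0,0],"delta_rot":[0,0,0],"fingers":0.15},{"dp":[0,0,0],"delta_rot":[0,0,0],"fingers":0.15}]' |grep pos
python3 -c "
from h import *
look(.51,.105)"
```

```text
t: 18.4
tcp_pos: [0.425, 0.0693, 0.1632]
tool_rot: [1.0, 0.017, -0.002, -0.0]
force: [0.6, -0.4, 0.4]
finger_gap: 0.573
gripper_force: 0.0
tcp_pos: [0.4201, 0.1063, 0.1614]
c [0.5087 0.1061] sz [0.027 0.103] yaw 3.6 heel [0.4705 0.1036] z 0.032 5513
t 18.7 rot [ 0.      0.0003 -0.004 ] shift [0.0986 0.009  0.0032] rows 2.0 F [ 0.37 -0.07 -0.33] tcp [0.421  0.105  0.1616] q [-0.01  0.54  2.03 -0.    0.57  1.52]
```

```bash
python3 -m crank '[{"dp":[0.05,0.003,0],"delta_rot":[0,0,-0.003],"fingers":0.15},{"dp":[0.05,0.003,0],"delta_rot":[0,0,0],"fingers":0.15},{"dp":[0,0,0],"delta_rot":[0,0,0],"fingers":0.15},{"dp":[0,0,0.06],"delta_rot":[0,0,0],"fingers":0.15},{"dp":[0,0,0.05],"delta_rot":[0,0,0],"fingers":0.15},{"dp":[0,0,0.03],"delta_rot":[0,0,0],"fingers":0.15},{"dp":[0,0,0.017],"delta_rot":[0,0,0],"fingers":0.15},{"dp":[0,0,0],"delta_rot":[0,0,0],"fingers":0.15}]'|grep -E "pos|^force"
python3 -m crank '[{"dp":[0,0,0],"delta_rot":[0,0,0],"fingers":-1},{"dp":[0,0,0],"delta_rot":[0,0,0],"fingers":-1},{"dp":[0,0,0],"delta_rot":[0,0,0],"fingers":-1},{"dp":[0,0,0],"delta_rot":[0,0,0],"fingers":-1},{"dp":[0,0,0],"delta_rot":[0,0,0],"fingers":-1},{"dp":[0,0,0],"delta_rot":[0,0,0],"fingers":-1},{"dp":[0,0,-0.04],"delta_rot":[0,0,0],"fingers":-1},{"dp":[0,0,-0.06],"delta_rot":[0,0,0],"fingers":-1},{"dp":[0,0,-0.06],"delta_rot":[0,0,0],"fingers":-1},{"dp":[0,0,-0.03],"delta_rot":[0,0,0.008],"fingers":-1},{"dp":[0,0,0],"delta_rot":[0,0,0],"fingers":-1}]' 60
python3 -c "
from h import *
go(.483,-.268,.095,0)"
```

```text
tcp_pos: [0.4711, 0.1022, 0.0821]
force: [0.1, -0.5, 0.8]
t: 20.28
tcp_pos: [0.4735, 0.104, 0.1821]
tool_rot: [1.0, 0.002, 0.004, 0.0]
force: [0.7, -0.2, -2.0]
finger_gap: 0.318
gripper_force: 65.6
t 20.28 rot [ 0.     -0.0012  0.0006] shift [0.0191 0.744  0.1741] rows 10.0 F [ 0.65 -0.22 -2.  ] tcp [0.4735 0.104  0.1821] q [-0.01  0.54  1.89  0.    0.7   1.55]
```

```bash
python3 -m crank '[{"dp":[0.002,0.068,0],"delta_rot":[0,0,0],"fingers":-1},{"dp":[0.002,0.068,0],"delta_rot":[0,0,0],"fingers":-1},{"dp":[0.002,0.068,0],"delta_rot":[0,0,0],"fingers":-1},{"dp":[0.002,0.068,0],"delta_rot":[0,0,0],"fingers":-1},{"dp":[0.002,0.068,0],"delta_rot":[0,0,0],"fingers":-1},{"dp":[0.002,0.068,0],"delta_rot":[0,0,0],"fingers":-1},{"dp":[0.002,0.068,0],"delta_rot":[0,0,0],"fingers":-1},{"dp":[0.002,0.068,0],"delta_rot":[0,0,0],"fingers":-1},{"dp":[0.002,0.068,0],"delta_rot":[0,0,0],"fingers":-1},{"dp":[0.002,0.068,0],"delta_rot":[0,0,0],"fingers":-1},{"dp":[0.002,0.064,0],"delta_rot":[0,0,0],"fingers":-1},{"dp":[0,0,0],"delta_rot":[0,0,0],"fingers":-1}]'
python3 -m crank '[{"dp":[0,0,0.05],"delta_rot":[0,0,0],"fingers":-1},{"dp":[0,0,0.05],"delta_rot":[0,0,0],"fingers":-1},{"dp":[0,0,0.04],"delta_rot":[0,0,0],"fingers":-1},{"dp":[0,0,0.02],"delta_rot":[0,0,0],"fingers":-1},{"dp":[0,0,0.012],"delta_rot":[0,0,0],"fingers":-1},{"dp":[0,0,0],"delta_rot":[0,0,0],"fingers":-1},{"dp":[0,0,0],"delta_rot":[0,0,0],"fingers":-1}]'
```

```text
t: 21.28
tcp_pos: [0.4856, -0.2749, 0.1781]
tool_rot: [1.0, 0.0, 0.002, 0.003]
force: [0.8, -0.1, -1.1]
finger_gap: 0.31
gripper_force: 64.7
t: 21.87
tcp_pos: [0.4846, -0.2681, 0.093]
tool_rot: [1.0, 0.002, 0.0, 0.0]
force: [0.5, 0.5, 0.1]
finger_gap: 0.31
gripper_force: 64.6
```

```bash
python3 -m crank '[{"dp":[0,0,0.01],"delta_rot":[0,0,0],"fingers":-1},{"dp":[0,0,0],"delta_rot":[0,0,0],"fingers":-1},{"dp":[0,0,0],"delta_rot":[0,0,0],"fingers":0.15},{"dp":[0,0,0],"delta_rot":[0,0,0],"fingers":0.15},{"dp":[0,0,0],"delta_rot":[0,0,0],"fingers":0.15},{"dp":[0,0,0],"delta_rot":[0,0,0],"fingers":0.15},{"dp":[0,0,-0.04],"delta_rot":[0,0,0],"fingers":0.15},{"dp":[0,0,-0.08],"delta_rot":[0,0,0],"fingers":0.15},{"dp":[0,0,-0.07],"delta_rot":[0,0,0],"fingers":0.15},{"dp":[0,0,0],"delta_rot":[0,0,0],"fingers":0.15}]'
python3 -c "
from h import *
p,d,P=cloud('wrist');save('w5.png',p)
p,d,P=cloud('top')
for q in((.655,.03),):
    c,sz,u,z,n=fitclamp(P,p,*q,.08); print(c.round(4),np.round(sz,3),np.degrees(np.arctan2(u[1],u[0])).round(1),'heel',(c-u*.039).round(4),n)
go(.569,.056,.165,-16)"
```

```text
t: 22.7
tcp_pos: [0.4871, -0.2703, 0.1889]
tool_rot: [1.0, 0.002, 0.005, 0.004]
force: [0.4, -0.2, -0.1]
finger_gap: 0.574
gripper_force: 0.0
[0.6542 0.0299] [0.028 0.103] -17.1 heel [0.6169 0.0413] 340
t 22.8 rot [ 0.0004 -0.0005  0.0451] shift [-0.0175 -0.6706  0.0393] rows 9.0 F [-0.17  0.42 -0.33] tcp [ 0.485  -0.2687  0.1846] q [-0.71  0.6   1.72 -0.    0.82  0.86]
```

View pics/w5.png

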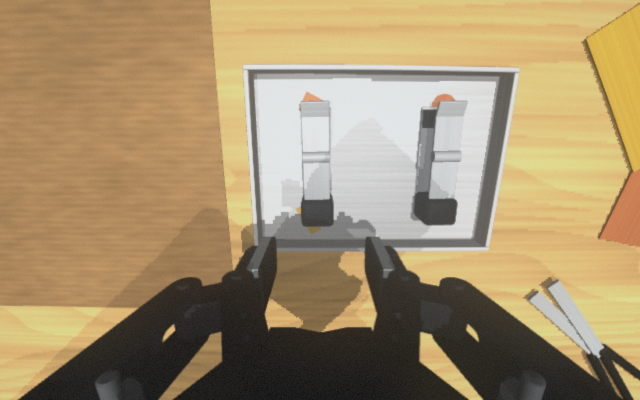

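Both tired clamps lie flat in the tray, heels at (317,210) and (436,208). Now clamp 2.

```bash
python3 -m crank '[{"dp":[0,0,0],"delta_rot":[0,0,0.015],"fingers":0.15},{"dp":[0,0,0],"delta_rot":[0,0,0.015],"fingers":0.15},{"dp":[0,0,0],"delta_rot":[0,0,0.015],"fingers":0.15},{"dp":[-0.002,-0.075,0.004],"delta_rot":[0,0,0],"fingers":0.15},{"dp":[-0.002,-0.075,0.004],"delta_rot":[0,0,0],"fingers":0.15},{"dp":[-0.002,-0.075,0.004],"delta_rot":[0,0,0],"fingers":0.15},{"dp":[-0.002,-0.075,0.004],"delta_rot":[0,0,0],"fingers":0.15},{"dp":[-0.002,-0.075,0.004],"delta_rot":[0,0,0],"fingers":0.15},{"dp":[-0.002,-0.075,0.004],"delta_rot":[0,0,0],"fingers":0.15},{"dp":[-0.002,-0.075,0.004],"delta_rot":[0,0,0],"fingers":0.15},{"dp":[-0.002,-0.075,0.004],"delta_rot":[0,0,0],"fingers":0.15},{"dp":[-0.002,-0.071,0.004],"delta_rot":[0,0,0],"fingers":0.15}]'|grep pos
python3 -m crank '[{"dp":[0,0,0],"delta_rot":[0,0,0],"fingers":0.15},{"dp":[0,0,0],"delta_rot":[0,0,0],"fingers":0.15}]' |grep pos
python3 -c "
from h import *
look(.655,.03)"
```

```text
tcp_pos: [0.567, 0.059, 0.163]
tcp_pos: [0.567, 0.0589, 0.1631]
c [0.6543 0.0316] sz [0.028 0.102] yaw -16.5 heel [0.6169 0.0427] z 0.032 5468
t 24.02 rot [0.0002 0.0005 0.0018] shift [ 1.042e-01 -1.000e-04  6.800e-03] rows 2.0 F [ 0.62 -0.34 -1.12] tcp [0.5669 0.0574 0.1634] q [-0.09  0.65  1.69 -0.    0.81  1.75]
```

```bash
python3 -m crank '[{"dp":[0.052,0,0],"delta_rot":[0,0,0.001],"fingers":0.15},{"dp":[0.052,0,0],"delta_rot":[0,0,0],"fingers":0.15},{"dp":[0,0,0],"delta_rot":[0,0,0],"fingers":0.15},{"dp":[0,0,0.06],"delta_rot":[0,0,0],"fingers":0.15},{"dp":[0,0,0.05],"delta_rot":[0,0,0],"fingers":0.15},{"dp":[0,0,0.03],"delta_rot":[0,0,0],"fingers":0.15},{"dp":[0,0,0.02],"delta_rot":[0,0,0],"fingers":0.15},{"dp":[0,0,0],"delta_rot":[0,0,0],"fingers":0.15}]'|grep -E "pos|^force"
python3 -m crank '[{"dp":[0,0,0],"delta_rot":[0,0,0],"fingers":-1},{"dp":[0,0,0],"delta_rot":[0,0,0],"fingers":-1},{"dp":[0,0,0],"delta_rot":[0,0,0],"fingers":-1},{"dp":[0,0,0],"delta_rot":[0,0,0],"fingers":-1},{"dp":[0,0,0],"delta_rot":[0,0,0],"fingers":-1},{"dp":[0,0,0],"delta_rot":[0,0,0],"fingers":-1},{"dp":[0,0,-0.04],"delta_rot":[0,0,0],"fingers":-1},{"dp":[0,0,-0.06],"delta_rot":[0,0,0],"fingers":-1},{"dp":[0,0,-0.06],"delta_rot":[0,0,0],"fingers":-1},{"dp":[0,0,-0.06],"delta_rot":[0,0,0],"fingers":-1},{"dp":[0,0,0],"delta_rot":[0,0,0],"fingers":-1},{"dp":[0,0,0],"delta_rot":[0,0,0],"fingers":-1}]' 60
python3 -c "
from h import *
a=np.radians(13.7); b=np.array([.504,.313])-.04*np.array([np.cos(a),np.sin(a)]); print(b)
go(*b,.195,13.7)"
```

```text
tcp_pos: [0.6158, 0.041, 0.0822]
force: [0.2, 0.0, -0.4]
t: 25.68
tcp_pos: [0.619, 0.0424, 0.1972]
tool_rot: [0.99, -0.142, 0.002, -0.0]
force: [0.4, 0.0, -0.7]
finger_gap: 0.313
gripper_force: 59.6
[0.46513804 0.30352647]
t 25.68 rot [ 0.0001 -0.0008 -0.0834] shift [-0.1752 -0.5802  0.0043] rows 8.0 F [ 0.41  0.   -0.71] tcp [0.619  0.0424 0.1972] q [-0.11  0.65  1.54  0.    0.95  1.74]
```

```bash
python3 -m crank '[{"dp":[0,0,0],"delta_rot":[0,0,-0.0167],"fingers":-1},{"dp":[0,0,0],"delta_rot":[0,0,-0.0167],"fingers":-1},{"dp":[0,0,0],"delta_rot":[0,0,-0.0167],"fingers":-1},{"dp":[0,0,0],"delta_rot":[0,0,-0.0167],"fingers":-1},{"dp":[0,0,0],"delta_rot":[0,0,-0.0167],"fingers":-1},{"dp":[-0.06,0,0],"delta_rot":[0,0,0],"fingers":-1},{"dp":[-0.06,0,0],"delta_rot":[0,0,0],"fingers":-1},{"dp":[-0.055,0,0],"delta_rot":[0,0,0],"fingers":-1},{"dp":[0,-0.07,0],"delta_rot":[0,0,0],"fingers":-1},{"dp":[0,-0.07,0],"delta_rot":[0,0,0],"fingers":-1},{"dp":[0,-0.07,0],"delta_rot":[0,0,0],"fingers":-1},{"dp":[0,-0.07,0],"delta_rot":[0,0,0],"fingers":-1}]'
python3 -m crank '[{"dp":[0,-0.07,0],"delta_rot":[0,0,0],"fingers":-1},{"dp":[0,-0.07,0],"delta_rot":[0,0,0],"fingers":-1},{"dp":[0,-0.07,0],"delta_rot":[0,0,0],"fingers":-1},{"dp":[0,-0.07,0],"delta_rot":[0,0,0],"fingers":-1},{"dp":[0,-0.02,0],"delta_rot":[0,0,0],"fingers":-1},{"dp":[0,0,0],"delta_rot":[0,0,0],"fingers":-1},{"dp":[0,0,0],"delta_rot":[0,0,0],"fingers":-1}]'
python3 -c "
from h import *
go(.465,.3035,.095,13.7)
p,d,P=cloud('wrist');save('w6.png',p)"
```

```text
t: 26.68
tcp_pos: [0.4981, 0.1583, 0.1935]
tool_rot: [0.993, 0.119, -0.002, -0.0]
force: [0.2, 0.1, -1.2]
finger_gap: 0.313
gripper_force: 59.6
t: 27.27
tcp_pos: [0.4632, 0.303, 0.1937]
tool_rot: [0.993, 0.121, -0.001, 0.001]
force: [0.5, -0.6, -1.2]
finger_gap: 0.311
gripper_force: 59.6
t 27.27 rot [0.0002 0.0004 0.0004] shift [ 0.0038 -0.      0.1974] rows 3.0 F [ 0.51 -0.59 -1.17] tcp [0.4632 0.303  0.1937] q [ 0.38  0.59  1.71 -0.    0.85  1.71]
```

View pics/w6.png

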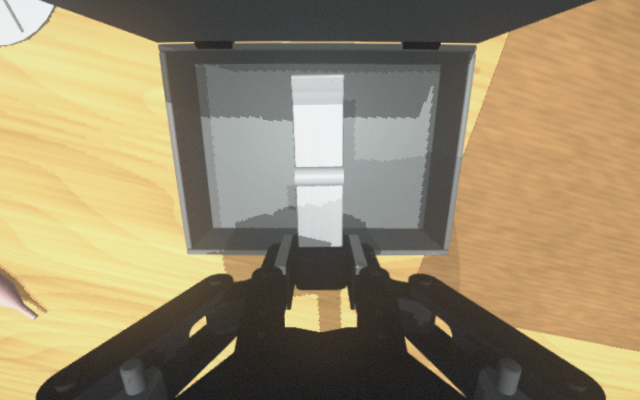

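The clamp is held square over the box, with its jaw end at (318,78) inside the far rim at row 45. Lowering it.

```bash
python3 -m crank '[{"dp":[0.002,0,0.05],"delta_rot":[0,0,0],"fingers":-1},{"dp":[0,0,0.06],"delta_rot":[0,0,0],"fingers":-1},{"dp":[0,0,0.05],"delta_rot":[0,0,0],"fingers":-1},{"dp":[0,0,0.03],"delta_rot":[0,0,0],"fingers":-1},{"dp":[0,0,0.01],"delta_rot":[0,0,0],"fingers":-1},{"dp":[0,0,0],"delta_rot":[0,0,0],"fingers":-1}]'
python3 -m crank '[{"dp":[0,0,0.006],"delta_rot":[0,0,0],"fingers":-1},{"dp":[0,0,0],"delta_rot":[0,0,0],"fingers":-1},{"dp":[0,0,0],"delta_rot":[0,0,0],"fingers":0.15},{"dp":[0,0,0],"delta_rot":[0,0,0],"fingers":0.15},{"dp":[0,0,0],"delta_rot":[0,0,0],"fingers":0.15},{"dp":[0,0,0],"delta_rot":[0,0,0],"fingers":0.15},{"dp":[0,0,-0.04],"delta_rot":[0,0,0],"fingers":0.15},{"dp":[0,0,-0.07],"delta_rot":[0,0,0],"fingers":0.15},{"dp":[0,0,-0.07],"delta_rot":[0,0,0],"fingers":0.15},{"dp":[0,0,-0.04],"delta_rot":[0,0,0],"fingers":-1},{"dp":[0,0,0],"delta_rot":[0,0,0],"fingers":-1},{"dp":[0,0,0],"delta_rot":[0,0,0],"fingers":-1}]'
python3 -c "
from h import *
p,d,P=cloud('wrist');save('w7.png',p); np.save('wP.npy',P)
p,d,P=cloud('scene'); save('s7.png',p[80:300,120:])
p,d,P=cloud('top'); m=(P[...,2]>.10)&(P[...,1]>.2)&(P[...,1]<.46)&(P[...,0]>.535)&(P[...,0]<.75)
X=P[m]; a=np.radians(13.7);u=np.array([np.cos(a),np.sin(a)]); print(((X[:,:2]-[.504,.313])@u).min(),((X[:,:2]-[.504,.313])@u).max(),X[:,2].max())
go(.465,.3035,.195,13.7)"
```

```text
t: 27.82
tcp_pos: [0.4649, 0.3016, 0.0934]
tool_rot: [0.993, 0.118, -0.002, 0.001]
force: [-0.9, 0.2, -1.4]
finger_gap: 0.318
gripper_force: 59.6
t: 28.82
tcp_pos: [0.4655, 0.3039, 0.2035]
tool_rot: [0.993, 0.12, 0.002, -0.0]
force: [-0.1, -0.2, -1.1]
finger_gap: 0.161
gripper_force: 0.0
0.0706473149538099 0.0804815394027672 0.23474968170193034
t 28.97 rot [0.0001 0.0004 0.0001] shift [ 0.0018 -0.0002  0.0115] rows 1.0 F [-0.49 -0.24  0.54] tcp [0.4641 0.3032 0.2007] q [ 0.38  0.58  1.7  -0.    0.86  1.71]
```

View pics/w7.png

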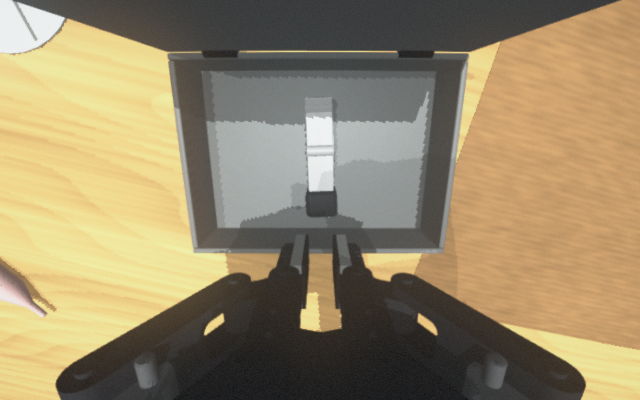

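View pics/s7.png

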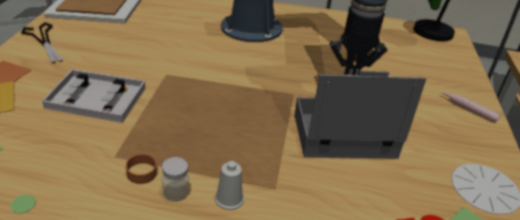

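The clamp lies flat in the box, heel at (320,203) and jaws at (318,98). In the scene view both tired clamps are in the tray. The lid is upright with its top near z 0.235. Next I go over the lid to its far side, then sweep it shut along an arc.

```bash
python3 -m crank '[{"dp":[0,0,-0.068],"delta_rot":[0,0,0],"fingers":-1},{"dp":[0,0,-0.068],"delta_rot":[0,0,0],"fingers":-1},{"dp":[0,0,-0.068],"delta_rot":[0,0,0],"fingers":-1},{"dp":[0,0,-0.068],"delta_rot":[0,0,0],"fingers":-1},{"dp":[0,0,0],"delta_rot":[0,0,0],"fingers":-1},{"dp":[0.07,0,0],"delta_rot":[0,0,0],"fingers":-1},{"dp":[0.07,0,0],"delta_rot":[0,0,0],"fingers":-1},{"dp":[0.07,0,0],"delta_rot":[0,0,0],"fingers":-1},{"dp":[0.07,0,0],"delta_rot":[0,0,0],"fingers":-1},{"dp":[0.08,0,0],"delta_rot":[0,0,0],"fingers":-1},{"dp":[0,0,0],"delta_rot":[0,0,0],"fingers":-1},{"dp":[0,0,0],"delta_rot":[0,0,0],"fingers":-1}]'
cat >> h.py <<'E'
def box():
    s=manip.sense(); a=np.radians(13.7); d=s["tcp_pos"][:2]-[.504,.313]
    print("box x,y",(d@[np.cos(a),np.sin(a)]).round(4),(d@[-np.sin(a),np.cos(a)]).round(4),"z",s["tcp_pos"][2].round(4),"F",s["force"].round(1),"t",s["t"])
E
python3 -c "
from h import *
box()"
```

```text
t: 29.97
tcp_pos: [0.6411, 0.346, 0.3333]
tool_rot: [0.993, 0.119, -0.003, 0.001]
force: [-1.1, -0.7, 0.2]
finger_gap: 0.0
gripper_force: 0.0
box x,y 0.141 -0.0005 z 0.3333 F [-1.1 -0.7  0.2] t 29.9667
```

```bash
python3 -m crank '[{"dp":[0,0,0.05],"delta_rot":[0,0,0],"fingers":-1},{"dp":[0,0,0.05],"delta_rot":[0,0,0],"fingers":-1},{"dp":[0,0,0.05],"delta_rot":[0,0,0],"fingers":-1},{"dp":[0,0,0],"delta_rot":[0,0,0],"fingers":-1},{"dp":[-0.04,0,0],"delta_rot":[0,0,0],"fingers":-1},{"dp":[-0.04,0,0],"delta_rot":[0,0,0],"fingers":-1},{"dp":[0,0,0],"delta_rot":[0,0,0],"fingers":-1},{"dp":[0,0,0],"delta_rot":[0,0,0],"fingers":-1}]' >/dev/null
python3 -c "
from h import *
box()"
python3 -m crank '[{"dp":[-0.02,0,0],"delta_rot":[0,0,0],"fingers":-1},{"dp":[-0.02,0,0.003],"delta_rot":[0,0,0],"fingers":-1},{"dp":[-0.03,0,0.006],"delta_rot":[0,0,0],"fingers":-1},{"dp":[-0.034,0,0.013],"delta_rot":[0,0,0],"fingers":-1},{"dp":[-0.032,0,0.015],"delta_rot":[0,0,0],"fingers":-1},{"dp":[0,0,0],"delta_rot":[0,0,0],"fingers":-1}]' >/dev/null
python3 -c "
from h import *
box()"
```

```text
box x,y 0.0989 0.0005 z 0.264 F [ 1.  -0.4 -0.4] t 30.6333
box x,y 0.0295 0.0002 z 0.244 F [ 0.2  0.2 -0.3] t 31.1333
```

```bash
python3 -m crank '[{"dp":[-0.027,0,0.020],"delta_rot":[0,0,0],"fingers":-1},{"dp":[-0.027,0,0.020],"delta_rot":[0,0,0],"fingers":-1},{"dp":[-0.022,0,0.026],"delta_rot":[0,0,0],"fingers":-1},{"dp":[-0.022,0,0.026],"delta_rot":[0,0,0],"fingers":-1},{"dp":[-0.014,0,0.031],"delta_rot":[0,0,0],"fingers":-1},{"dp":[-0.014,0,0.031],"delta_rot":[0,0,0],"fingers":-1},{"dp":[0,0,0],"delta_rot":[0,0,0],"fingers":-1}]' |grep ^force
python3 -m crank '[{"dp":[-0.006,0,0.03],"delta_rot":[0,0,0],"fingers":-1},{"dp":[-0.006,0,0.02],"delta_rot":[0,0,0],"fingers":-1},{"dp":[0,0,0.01],"delta_rot":[0,0,0],"fingers":-1},{"dp":[0,0,0],"delta_rot":[0,0,0],"fingers":-1}]' |grep ^force
python3 -c "
from h import *
box()
p,d,P=cloud('scene');save('s8.png',p[80:300,120:])"
```

```text
force: [-0.6, -0.8, 0.6]
force: [0.3, -0.3, -0.2]
box x,y -0.0359 0.0 z 0.1372 F [ 0.3 -0.3 -0.2] t 32.05
```

View pics/s8.png

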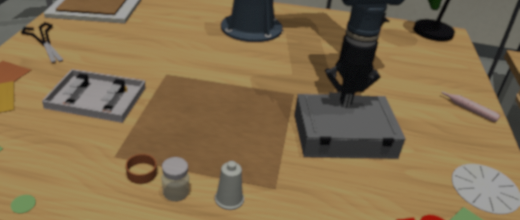

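The lid is nearly flat, at about (348,125) in the crop. Pressing it down gently to the stop.

```bash
python3 -m crank '[{"dp":[0,0,0.006],"delta_rot":[0,0,0],"fingers":-1},{"dp":[0,0,0.002],"delta_rot":[0,0,0],"fingers":-1},{"dp":[0,0,0],"delta_rot":[0,0,0],"fingers":-1}]' |grep -E "pos|^force"
python3 -m crank '[{"dp":[0,0,0.002],"delta_rot":[0,0,0],"fingers":-1},{"dp":[0,0,0],"delta_rot":[0,0,0],"fingers":-1}]' |grep -E "pos|^force"
python3 -m crank '[{"dp":[0,0,0.002],"delta_rot":[0,0,0],"fingers":-1},{"dp":[0,0,0],"delta_rot":[0,0,0],"fingers":-1}]' |grep -E "pos|^force"
```

```text
tcp_pos: [0.4686, 0.3044, 0.1338]
force: [-0.5, -0.7, 0.7]
tcp_pos: [0.4685, 0.3044, 0.1331]
force: [0.3, -0.2, 3.7]
tcp_pos: [0.4685, 0.3044, 0.1331]
force: [-1.9, -1.2, 11.1]
```

Firm stop at z 0.133 with 11 N, so the lid is shut. Retreating and checking everything.

```bash
python3 -m crank '[{"dp":[0,0,-0.02],"delta_rot":[0,0,0],"fingers":-1},{"dp":[0,0,-0.06],"delta_rot":[0,0,0],"fingers":-1},{"dp":[0,0,-0.08],"delta_rot":[0,0,0],"fingers":-1},{"dp":[-0.04,0.04,-0.06],"delta_rot":[0,0,0],"fingers":-1},{"dp":[0,0.08,0],"delta_rot":[0,0,0],"fingers":-1},{"dp":[0,0.08,0],"delta_rot":[0,0,0],"fingers":-1},{"dp":[0,0.08,0],"delta_rot":[0,0,0],"fingers":-1},{"dp":[0,0.08,0],"delta_rot":[0,0,0],"fingers":-1},{"dp":[0,0,0],"delta_rot":[0,0,0],"fingers":-1},{"dp":[0,0,0],"delta_rot":[0,0,0],"fingers":-1}]' |grep -E "pos|^force"
python3 -c "
from h import *
p,d,P=cloud('top');save('t9.png',p)
a=np.radians(13.7);D=P[...,:2]-[.504,.313];bx=D@[np.cos(a),np.sin(a)];by=D@[-np.sin(a),np.cos(a)]
for x in(-.07,-.04,0,.04,.07):
    m=(abs(bx-x)<.008)&(abs(by)<.09)&(P[...,2]<.15); print(x,np.median(P[m][:,2]).round(4))
for q in((.522,-.268),(.522,-.375)):
    c,sz,u,z,n=fitclamp(P,p,*q,.06); print(c.round(4),np.round(sz,3),z)"
```

```text
tcp_pos: [0.4918, 0.1226, 0.2418]
force: [-1.4, 0.4, 0.3]
-0.07 0.0604
-0.04 0.0605
0 0.0603
0.04 0.0606
0.07 0.0606
[ 0.5221 -0.2696] [0.027 0.102] 0.035452574221655375
[ 0.523  -0.3741] [0.03  0.102] 0.03572303647745678
```

View pics/t9.png

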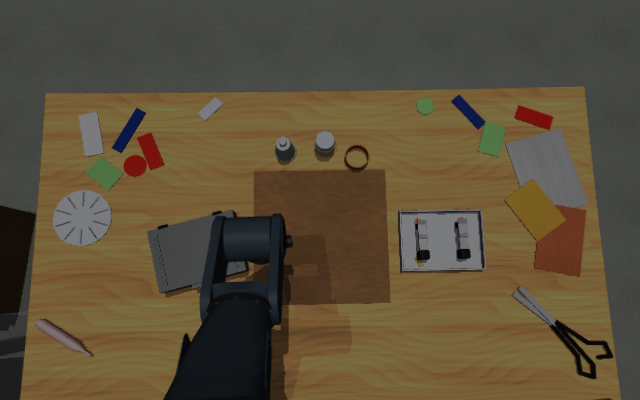

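The lid is flat at z 0.0605 throughout, both tired clamps lie in the tray at (422,240) and (463,240), and the cone, jar and cuff are where they were. Handing in.

```bash
python3 -c "
from station import manip
print(manip.sign_off())"
```

```text
the job is handed in; nothing more can be done
None
```

Job handed in after about 33 s of robot time, no verdict returned: three clamps were present and tested left to right, the sound one (second) is in the shut box, the two tired ones (first and third) are in the scrap tray, and the cone, cuff and jar are where they were.

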